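Fit the charged battery pack into the suction unit

TASK

Take the charged battery pack (the one in the charger with four green bars) and fit it in the bay on top of the suction unit: with its tail raised, hook its tongue under the hood, then swing the tail down gently, without letting it drop, until the pack lies flat and fully home. Then slide the orange lock all the way over the pack's tail and let go. Leave the other pack in the charger and the other things on the worktop where they are.

Things in the scene. Friction and masses are not known exactly. Their poses are not given: they have to be found in the camera images.
- pack_full: Charged battery pack: four green bars on top, else dark grey with navy panel. 0.24-0.36 kg, centre of mass within 5 mm of its middle. Body 130 long (x), 52 wide (y), 28 high; origin at the centre of its underside, z up. Tongue at -x (nose), tail at +x. Starts lying in one of the charger's two bays, tail in the cradle.
- pack_full_tongue (a point): Middle of the tip of the charged pack's tongue, at x = -79, z = 6.5 in the pack's frame. The tongue stands out 14 mm from the nose (x = -65), is 36 wide and 9 thick (2 to 11 above the underside). Above 10 mm height the nose slopes back, to x = -49 at the top.
- pack_full_tail (a point): Middle of the charged pack's tail end, at x = 65, z = 8 in the pack's frame. The last 16 mm of the tail (x = 49 to 65) is a ledge only 16 high. In the charger only the nose half of the pack (x below 6) can be held across its width, in the suction unit only the tail half (x above 0): lay it down between (the mat is free) and take it again.
- pack_low: The other pack, of the same shape, with one red bar and three dark ones; still charging in the other bay of the charger.
- charger: Two-bay charger, 174 (x) by 250 (y), fixed; origin at the centre of its underside. Its dark base is 18 high; the packs lie on it at y = +58 and -58, noses to the charger's -x. Cradle walls (top 44 above the table, 59 apart, open above) enclose them from x = 6 to the tail; the nose half lies free. A pack lifts straight up.
- mat: Thin green mat between charger and suction unit, 180 (x) x 190 (y) x 2 thick, fixed, origin at the centre of its underside; a free place to lay the pack down.
- suction_unit: Portable suction unit, fixed; housing 250 (x) by 170 (y), origin at the centre of its underside. Bay on top, hood end to -x, lock end to +x. A jar with two ports stands on the -x end (x = -219 to -126, 146 high); a carrying bar stands out 28 mm on the +y side, 64 up.
- bay (a point): Centre of the bay's floor on the suction unit, 100 above the table, axes as the unit's. A seated pack has its origin here and the same axes (tongue to -x), with 3 mm play each way. From the hood to x = 0 the bay lies between blue shoulders 59 apart, 36 high. From x = 0 to 68 the sides are cut away to 25 below the floor (a plinth 40 wide), for fingers on the pack's sides.
- hood (a point): Middle of the lower edge of the navy hood that bridges the bay's -x end: x = -68, 15.5 above the bay's floor (hood's top at 28; the hollow under it ends at x = -86). The tongue goes in under it, tail raised (10 to 20 degrees suits). A wall 17 high at x = 68, behind the tail, carries the lock, so the pack cannot be slid in level.
- lock_grip (a point): Middle of the lock's orange ridge (it moves with the lock), 136 above the table; the ridge is 14 (x of the unit) x 40 (y) x 20 high, top at 145, standing on a slab whose top is at 125 above the table.
- lock (a joint): Travel of the lock, in m: 0 = open (tongue clear of the bay, starts within 3 mm of this), 0.020 = shut (end stop), its slab then lying 3 mm above the ledge of the pack's tail. It slides to the unit's -x, towards the pack, with 2.5 N friction, and stays where it is left.
- amber_bottle: Amber glass jar with a white cap, 52 across, 115 high; leave alone. Origin at the centre of its underside.
- dropper_bottle: Small amber bottle with a red cap, 38 across, 95 high; leave alone. Origin at the centre of its underside.
- spray_bottle: White spray bottle with an orange label, 75 across, 202 high; leave alone. Origin at the centre of its underside.
- steel_bowl: Steel bowl, 110 across, 42 high; leave alone. Origin at the centre of its underside.
- storage_box: Pale blue plastic box with a blue lid, 158 x 108 x 70; leave alone. Origin at the centre of its underside.
- tuning_fork: Aluminium tuning fork lying flat, 153 long (x), 33 wide, 7 high; leave alone. Origin on the underside, near the root of its tines.
There are look-alikes about, which are no part of the job. Leave any yellow look-alike of the pack_full alone.

How it is judged:
On the way, in this order (a step that is already met when the one before it is completed fails the run):
1. the charged pack is taken out of the charger (distance of pack_full from where it was at the start of the episode above 0.1 m), for 0.1 s.
2. its tongue is hooked under the hood with the tail raised (x of pack_full_tongue in the frame of bay between -0.088 and -0.07 m and z of pack_full_tongue in the frame of bay between -0.002 and 0.0155 m and y of pack_full_tongue in the frame of bay between -0.01 and 0.01 m and angle between pack_full's own z axis and vertical above 0.1 rad), for 0.05 s.
3. the pack is swung down flat on the bay's floor, the lock still open (z of pack_full in the frame of bay below 0.003 m and horizontal distance between pack_full and bay below 0.006 m and angle between pack_full's own z axis and vertical below 0.035 rad and value of joint lock below 0.008 m), for 0.2 s.
At the end, for the whole second after the job is handed in: The charged pack lies flat (within 0.03 rad) on the floor of the suction unit's bay (height within 2.5 mm, centre within 6 mm), its tongue under the hood, at rest, the lock slid at least 16 of its 20 mm over the tail; the other pack is still in the charger (z of pack_full in the frame of bay between -0.0025 and 0.0025 m and horizontal distance between pack_full and bay below 0.006 m and angle between pack_full's own z axis and vertical below 0.03 rad and x of pack_full_tongue in the frame of bay below -0.072 m and angle between the x axis of pack_full and the x axis of bay, either way round below 0.1 rad and value of joint lock above 0.016 m and linear speed of pack_full below 0.01 m/s and distance between pack_low and charger below 0.072 m); the robot touches nothing.
It fails at once if the pack is let drop into the bay (turning faster than 4 rad/s there) (distance between pack_full and bay below 0.07 m and angular speed of pack_full above 4 rad/s).
It fails at once if the other pack is taken from or pushed about in the charger (distance of pack_low from where it was at the start of the episode above 0.015 m).
It fails at once if a bystander is pushed away or knocked over (distance of any of amber_bottle, dropper_bottle, spray_bottle, steel_bowl, storage_box, tuning_fork from where it was at the start of the episode above 0.03 m or angle between any of amber_bottle, dropper_bottle, spray_bottle's own z axis and vertical above 0.5 rad).
It also fails if it takes over 72 s, if anything falls off the work surface, if the arm or the gripper's body presses on something with over 40 N, if the wrist force passes 120 N, or if a joint passes its speed limit or range.

ROBOT

A 6-joint arm with a two-finger parallel gripper is mounted at the origin on the work surface. World frame = base frame: x ahead of the robot, y to its left, z up, the work surface at z = 0. Lengths are in m, angles in rad, forces in N, time in s.
With the tool pointing down it reaches from about 0.4 to 0.825 m from the base axis. Payload 7 kg.
Tool frame: the origin (TCP) lies at the very end of the fingers, on their centre line; the grasp point (between the pads) lies 19 mm behind it; z points along the fingers, x is the direction in which the jaws open and shut, and the axes are right-handed (so a half turn about z gives the same grasp; the last joint's range is limited). The gripper opens to 88 mm and grips with 3 to 60 N. Pads are 19 mm wide; open, the fingers measure 130 mm over their backs; the gripper's body (78 mm by 193 mm) begins 47 mm behind the grasp point.
Start: joints at [1.507, 0.359, 0.012, 0, -1.224, -0.288], TCP at [0.233, 0.634, 0.227] pointing down, gripper open.
Joint ranges: [-3.07, 3.07], [-1.43, 2.12], [-1.02, 1.25], [-3.03, 1.67], [-3.05, -0], [-3.03, 3.03]. Speed limits (rad/s): [2.39, 2.39, 3.01, 3.14, 3.14, 3.14].

INTERFACE

Orientations are given as [roll, pitch, yaw] about the fixed x, y, z axes, in that order (R = Rz(yaw) Ry(pitch) Rx(roll)).
In Python, from station import telemetry, grab_frame, arm, regions_of, pinpoint gives the robot as it stands. The module is installed in compiled form; this text tells all that it offers.
- The arm moves only by the shell command python3 -m inch 'ROWS' [FORCE]. ROWS is text: rows parted by semicolons, each of 7 numbers parted by spaces: the opening, from 0 (shut) to 1 (fully open), then the shift along the world's x, y, z in cm, then the turn, a rotation vector about the world's x, y, z in degrees. A call has 1 to 12 rows; each row is the pose to reach, as a shift and turn from the pose measured when the call began; what a row does not reach only later rows make up. A row lasts 1/8 s, in which the tool goes at most 62.5 mm and 10.7 degrees, less where a joint would pass 70% of its speed; a pose out of reach is approached as far as the arm can. A call with a gripper value outside its range is refused whole. The fingers move at their own pace and stop on an object; FORCE is the grip in N (left out, the last holds). Time passes only in rows, so rows that repeat a pose let the fingers close. It gives the time, the measured TCP pose, the force and the opening at its end, in the units of the state.
- telemetry.get_state(): the state, without advancing time (a new reading comes with each control period).
- grab_frame(name): name is "scene" or "top"; returns a dict with "pixels" (384x512x3 uint8, red, green, blue), "fx", "fy", "cx", "cy" (pixels), "dist_coeffs" ([k1, k2, p1, p2, k3] as OpenCV has them; the pictures are not rectified), "R" (3x3) and "t" (3): a world point X has camera coordinates R X + t. Camera axes: x right, y down, z forward; pixel columns grow to the right and rows downward; lengths in m; the calibration is good to about 2 mm. A picture is of the moment at which its call begins. There is no depth.
- arm.job_done(): hands the job in, once; it reports no verdict.
Trained networks look in the newest picture that a camera, given by its name, has taken for a name from the list of things; names that differ only in an ending like _2 or _b are one class to them, and where a whole thing is asked for, a point or a joint stands for the part that bears it (a point fixed in the world has none). Each returns a list of dicts, best first, with "p" (0 to 1); they miss things now and then, are a little off and sometimes report something else, mostly with a low value. They report only what shows in the picture. A call takes as long as a camera call. They do not tell look-alikes from the thing itself.
- regions_of(camera, name): "pixels" (384x512 bool, what is visible of it) and "bbox" ([left, top, right, bottom] in pixels, round what is visible of it).
- pinpoint(camera, name): "location" ([column, row] in pixels: a listed point, or the origin of a listed thing).
The state is a dict: "t": time; "q": joint angles; "qd": joint speeds; "joint_efforts": joint torques, N m; "eef_pos": TCP position; "ee_rot": TCP orientation; "force": force on the tool from outside, world axes, zero at the start; "moment": the same for the moment, N m; "width": finger opening in m.
Only numpy, scipy, OpenCV 4.12 (cv2) and the standard library are available. Lean on these libraries where they do the work, as an engineer would, in place of code of your own. Each camera call takes 0.05 s, during which the arm holds its last target. There are 200 camera calls.

## Working session

There is one attempt and no reset: what is moved stays moved. The work goes in short steps, Python scripts to look and compute and a shell command to move; the robot and the scene stay as the last step left them, time stands still between calls to the robot, and variables do not carry over. Pictures are saved under pics/ and viewed, about 8 in all and at most 12, crops included, and the job is handed in when it is done.

```bash
mkdir -p pics
cat > h.py <<'E'
import numpy as np, cv2
from station import telemetry, grab_frame, arm, regions_of, pinpoint
def K(f): return np.array([[f['fx'],0,f['cx']],[0,f['fy'],f['cy']],[0,0,1.]])
def ray(f,px):
    u=cv2.undistortPoints(np.array([[px]],float),K(f),np.array(f['dist_coeffs']))[0,0]
    R=np.array(f['R']);t=np.array(f['t']); return -R.T@t, R.T@np.array([u[0],u[1],1])
def atz(f,px,z):
    c,d=ray(f,px); return c+d*(z-c[2])/d[2]
def proj(f,X):
    R=np.array(f['R']); return cv2.projectPoints(np.atleast_2d(X).astype(float),cv2.Rodrigues(R)[0],np.array(f['t'],float),K(f),np.array(f['dist_coeffs']))[0][:,0]
def save(f,name,box=None,s=1):
    im=f['pixels'][:,:,::-1]
    if box: im=im[box[1]:box[3],box[0]:box[2]]
    cv2.imwrite('pics/'+name,cv2.resize(im,None,fx=s,fy=s,interpolation=cv2.INTER_CUBIC))
E
python3 - <<'E'
from h import *
S=telemetry.get_state(); print(S['t'],S['eef_pos'],S['ee_rot'],S['width'],S['force'])
z={'pack_full':.018,'pack_low':.018,'charger':0,'mat':0,'suction_unit':0,'bay':.1,'hood':.1155,'lock_grip':.136,'pack_full_tongue':.0245,'pack_full_tail':.026}
F=[]
for c in ('top','scene'):
    f=grab_frame(c); save(f,c+'0.png',s=1.5);F.append(f['pixels'])
    C,_=ray(f,(256,192)); print(c,C.round(3))
    for n in z:
        for r in pinpoint(c,n)[:3]: print(c,n,np.round(r['location'],1),round(r['p'],2),atz(f,r['location'],z[n]).round(4))
E
```

```text
0.0 [0.23244599 0.63318307 0.22561415] [-3.14144357e+00 -1.68225963e-03 -1.92272545e+00] 0.08744190398057824 [ 0.01749866 -0.48698032  0.01723345]
top [ 0.344 -0.082  1.346]
top pack_full [321.7 278.1] 0.72 [ 0.2198 -0.2987  0.018 ]
top pack_full [300.5 203. ] 0.68 [ 0.4822 -0.229   0.018 ]
top pack_full [386.9 178.4] 0.59 [ 0.5699 -0.5418  0.018 ]
top pack_low [331.9 202.2] 0.62 [ 0.4847 -0.3406  0.018 ]
top charger [314.9 204.8] 0.89 [ 0.4774 -0.2826  0.    ]
top mat [300.  182.9] 0.65 [ 0.5573 -0.2305  0.    ]
top mat [232.3 191.5] 0.6 [0.5267 0.0148 0.    ]
top mat [209.1 158.3] 0.59 [0.6501 0.101  0.    ]
top suction_unit [148.5 210.6] 0.81 [0.4577 0.3198 0.    ]
top bay [139.9 212.5] 0.78 [0.4428 0.3192 0.1   ]
top hood [138.5 233.3] 0.71 [0.3727 0.3165 0.1155]
top lock_grip [145.6 181.4] 0.59 [0.5429 0.2923 0.136 ]
top lock_grip [317.4 132.6] 0.18 [ 0.7047 -0.2766  0.136 ]
top pack_full_tongue [371.2 197. ] 0.97 [ 0.502  -0.4799  0.0245]
top pack_full_tongue [297.1 228.7] 0.82 [ 0.3911 -0.2149  0.0245]
top pack_full_tongue [344.9 278.7] 0.7 [ 0.2179 -0.378   0.0245]
top pack_f
[... 710 characters left out ...]
[ 0.4489  0.3136 -0.    ]
scene suction_unit [210.1 245.5] 0.55 [ 0.6922 -0.111   0.    ]
scene bay [393.3 205.8] 0.83 [0.4351 0.3095 0.1   ]
scene hood [401.  188.5] 0.97 [0.3702 0.3137 0.1155]
scene hood [231.  174.4] 0.45 [ 0.5124 -0.1397  0.1155]
scene lock_grip [384.  220.8] 0.82 [0.552  0.3057 0.136 ]
scene lock_grip [275.3 221. ] 0.66 [0.6676 0.0695 0.136 ]
scene pack_full_tongue [211.8 144.7] 0.92 [ 0.2605 -0.3615  0.0245]
scene pack_full_tongue [142.3 176.8] 0.83 [ 0.5344 -0.4602  0.0245]
scene pack_full_tail [242.8 151.9] 0.94 [ 0.2584 -0.2361  0.026 ]
scene pack_full_tail [ 99.9 183.4] 0.85 [ 0.6244 -0.5572  0.026 ]
scene pack_full_tail [200.2 197.5] 0.71 [ 0.5484 -0.2304  0.026 ]
```

View pics/top0.png

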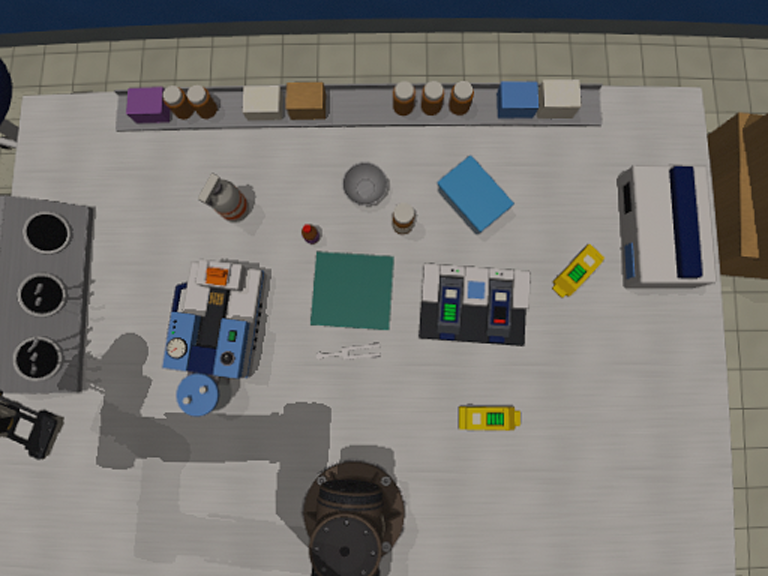

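View pics/scene0.png

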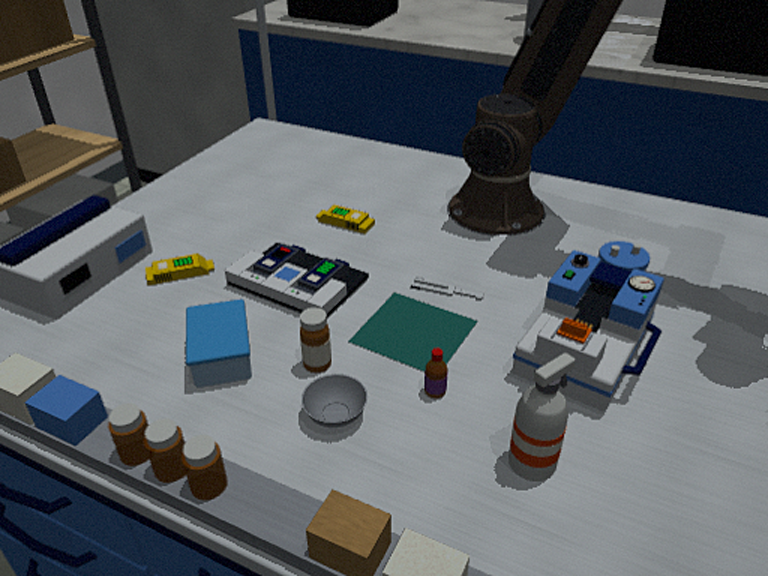

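The charged pack is in the charger's left bay (top view, 449,305) with its tail away from the robot. The low pack sits beside it at (499,305), and the two yellow packs are decoys. The unit is at (215,320), slightly rotated, with the lock at the far end. Next I'll fit poses from the keypoints and check them with overlays.

```bash
cat > fit.py <<'E'
from h import *
from scipy.optimize import least_squares
CH={'charger':(0,0,0),'pack_full':(0,.058,.018),'pack_low':(0,-.058,.018),'pack_full_tongue':(-.079,.058,.0245),'pack_full_tail':(.065,.058,.026)}
UN={'suction_unit':(0,0,0),'bay':(0,0,.1),'hood':(-.068,0,.1155)}
def T(p,X):
    X=np.atleast_2d(X).astype(float);c,s=np.cos(p[2]),np.sin(p[2])
    return np.c_[p[0]+c*X[:,0]-s*X[:,1],p[1]+s*X[:,0]+c*X[:,1],X[:,2]]
def obs(model,n=4,gate=14,p0=None):
    O=[]
    for _ in range(n):
        for c in ('top','scene'):
            f=grab_frame(c)
            for k,X in model.items():
                e=proj(f,T(p0,X))[0]
                for r in pinpoint(c,k):
                    if np.hypot(*(np.array(r['location'])-e))<gate: O.append((f,c,k,X,np.array(r['location'])));break
    return O
def fit(O,p0):
    fun=lambda p:np.concatenate([proj(f,T(p,X))[0]-l for f,c,k,X,l in O])
    r=least_squares(fun,p0,loss='soft_l1',x_scale=[.01,.01,.05]);return r.x,fun(r.x).reshape(-1,2)
E
python3 - <<'E'
from fit import *
P={}
for nm,M,p0 in (('ch',CH,[.478,-.285,-.03]),('un',UN,[.443,.316,-.05])):
    O=obs(M,3,p0=p0);p,r=fit(O,p0);P[nm]=p;print(nm,p.round(4))
    for c in('top','scene'):
        for k in M:
            q=[x for o,x in zip(O,r) if o[1]==c and o[2]==k]
            if q: print(c,k,len(q),np.mean(q,0).round(1))
def box(p,x0,x1,y0,y1,z): return T(p,[(x0,y0,z),(x1,y0,z),(x1,y1,z),(x0,y1,z)])
u,c=P['un'],P['ch']
L=[(box(c,-.087,.087,-.125,.125,.018),(255,0,255)),(box(c,-.065,.065,.032,.084,.046),(0,255,255)),
 (box(u,-.125,.125,-.085,.085,0),(0,255,0)),(box(u,-.068,0,-.0295,.0295,.136),(0,255,255)),(box(u,-.068,.068,-.02,.02,.1),(255,0,255)),(box(u,-.086,-.068,-.0295,.0295,.128),(0,255,0))]
for cam,bx,s in(('top',[[95,155,190,285],[270,165,365,240]],4),('scene',[[340,150,450,270],[140,150,260,220]],4)):
    f=grab_frame(cam); im=cv2.resize(f['pixels'][:,:,::-1],None,fx=s,fy=s,interpolation=cv2.INTER_CUBIC)
    for q,col in L: cv2.polylines(im,[((proj(f,q)+.5)*s).astype(int)],True,col,1)
    t=[im[b[1]*s:b[3]*s,b[0]*s:b[2]*s] for b in bx]
    h=max(x.shape[0] for x in t); out=np.hstack([cv2.copyMakeBorder(x,0,h-x.shape[0],0,0,cv2.BORDER_CONSTANT) for x in t])
    out=cv2.resize(out,None,fx=min(800/out.shape[1],600/out.shape[0]),fy=min(800/out.shape[1],600/out.shape[0])); cv2.imwrite(f'pics/{cam}1.png',out)
E
```

```text
ch [ 0.4764 -0.2802 -0.075 ]
top charger 3 [-0.8 -2. ]
top pack_full 3 [-1.7 -0.8]
top pack_low 3 [1.4 1.2]
top pack_full_tongue 2 [-0.3  0.9]
top pack_full_tail 2 [1.7 0.1]
scene charger 3 [0.8 0.8]
scene pack_full 3 [ 1.6 -2.1]
scene pack_low 3 [-0.6  0.4]
scene pack_full_tongue 3 [-0.9 -1. ]
scene pack_full_tail 2 [-0.2  1.4]
un [ 0.4471  0.3093 -0.1163]
top suction_unit 3 [1.  2.2]
top bay 3 [ 2.5 -2.2]
top hood 3 [-0.5 -0.6]
scene suction_unit 3 [ 1.2 -1.8]
scene bay 3 [0.8 0.1]
scene hood 3 [-0.3  3.4]
```

View pics/top1.png

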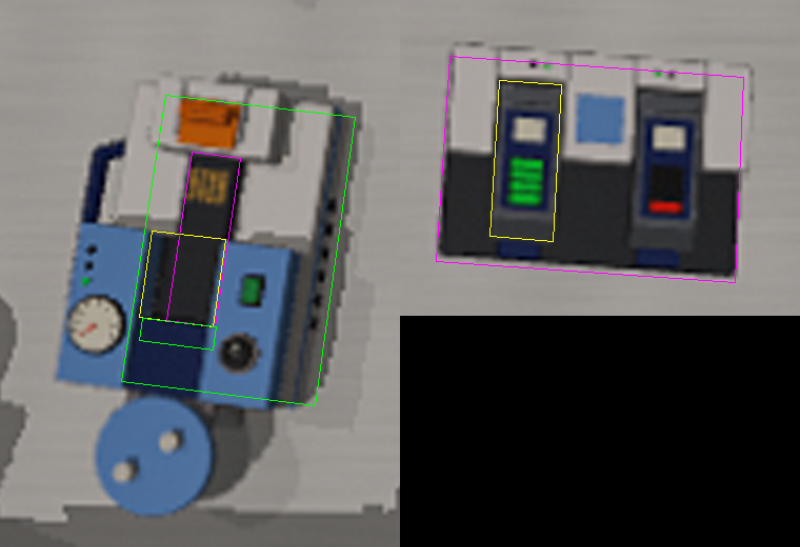

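View pics/scene1.png

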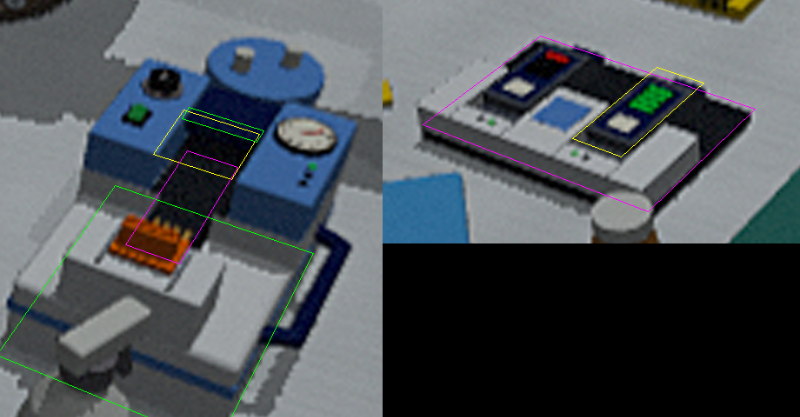

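Run:
```python
from h import *
f=grab_frame('top');a=cv2.resize(f['pixels'][165:250,115:165,::-1],None,fx=7,fy=7,interpolation=cv2.INTER_CUBIC)
f=grab_frame('scene');b=cv2.resize(f['pixels'][160:245,350:412,::-1],None,fx=7,fy=7,interpolation=cv2.INTER_CUBIC)
o=np.hstack([a,b]);o=cv2.convertScaleAbs(o,alpha=1.6,beta=15);
for i in range(0,o.shape[1],50): cv2.putText(o,str(i),(i,8),0,.3,(0,0,255));cv2.line(o,(i,10),(i,14),(0,0,255))
for i in range(50,o.shape[0],50): cv2.putText(o,str(i),(0,i+3),0,.3,(0,0,255))
print(o.shape);cv2.imwrite('pics/zoom.png',o)
```

```text
(595, 784, 3)
```

View pics/zoom.png

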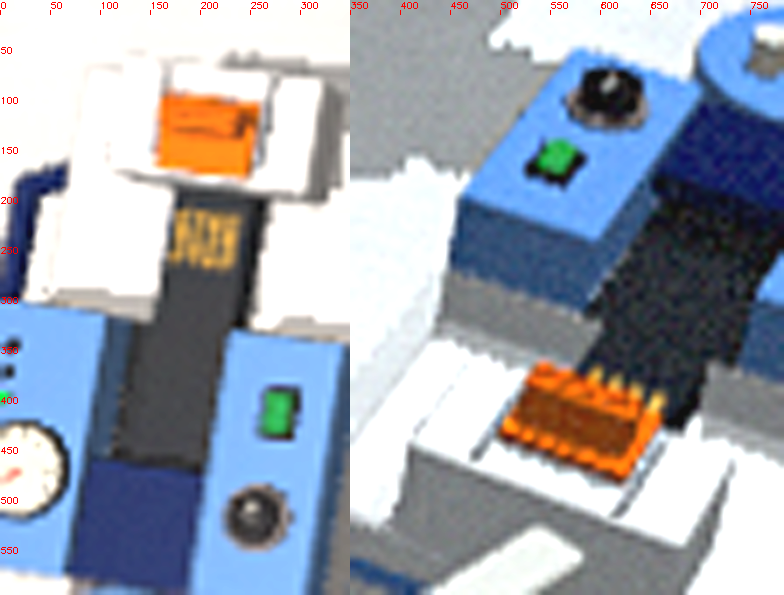

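```bash
cat > un.py <<'E'
from fit import *
def tp(x,y): return 'top',(115+x/7-.5,165+y/7-.5)
def sc(x,y): return 'scene',(350+(x-350)/7-.5,160+y/7-.5)
# feature: picture point, (x or None if free, y, z)
D=[(tp(108,318),(0,.0295,.136)),(tp(230,330),(0,-.0295,.136)),(tp(190,590),(None,-.0295,.136)),(tp(210,460),(None,-.0295,.136)),(tp(66,572),(None,.0295,.136)),(tp(88,445),(None,.0295,.136)),
 (sc(598,240),(0,-.0295,.136)),(sc(757,297),(0,.0295,.136)),(sc(650,165),(None,-.0295,.136)),(tp(258,250),(None,-.02,.1))]
F={c:grab_frame(c) for c in('top','scene')}
def res(p,D=D):
    o=[]
    for (c,l),(x,y,z) in D:
        w=atz(F[c],l,z); co,s=np.cos(p[2]),np.sin(p[2]);d=w[:2]-p[:2]
        lx,ly=co*d[0]+s*d[1],-s*d[0]+co*d[1]
        o+=[ly-y,(lx-x) if x is not None else 0]
    return np.array(o)*1000
if __name__=='__main__':
    r=least_squares(res,[.447,.312,-.12],loss='soft_l1',x_scale=[.01,.01,.05]);print(r.x.round(4));print(res(r.x).reshape(-1,2).round(1))
    for n in('hood','lock_grip','bay'):
        for c in F:
            z={'hood':.1155,'lock_grip':.136,'bay':.1}[n]
            w=atz(F[c],pinpoint(c,n)[0]['location'],z);p=r.x;co,s=np.cos(p[2]),np.sin(p[2]);d=w[:2]-p[:2];print(n,c,(co*d[0]+s*d[1]).round(4),(-s*d[0]+co*d[1]).round(4))
E
python3 un.py
```

```text
[ 0.4462  0.3118 -0.1289]
[[ 0.  -1.6]
 [ 0.3  0.3]
 [-0.3  0. ]
 [-0.1  0. ]
 [ 0.2  0. ]
 [-0.4  0. ]
 [ 0.4 -0.3]
 [ 1.8  1.5]
 [-0.   0. ]
 [-5.4  0. ]]
hood top -0.0692 -0.0048
hood scene -0.0651 -0.0029
lock_grip top 0.0918 0.0026
lock_grip scene 0.1121 -0.0001
bay top 0.0008 0.0095
bay scene -0.0026 0.0002
```

```bash
python3 -m inch '1 4 -4 3 0 0 3;1 8 -8 5 0 0 6;1 12 -12 5 0 0 9;1 15 -17 5 0 0 12;1 18 -22 5 0 0 15.9;1 20 -28 5 0 0 15.9;1 21 -34 5 0 0 15.9;1 21.5 -40 5 0 0 15.9;1 22 -46 5 0 0 15.9;1 22.5 -52 5 0 0 15.9;1 23 -58 5 0 0 15.9;1 23.5 -64 5 0 0 15.9'
```

```text
t: 6.2
eef_pos: [0.4675, -0.0082, 0.2771]
ee_rot: [-3.14, 0.001, -1.645]
force: [2.2, 0.8, 0.4]
width: 0.0877
```

```bash
python3 -m inch '1 0.1 -6 0 0 0 0;1 0.2 -12 0 0 0 0;1 0.3 -18 -4 0 0 0;1 0.4 -21.4 -9 0 0 0;1 0.4 -21.4 -14 0 0 0;1 0.4 -21.4 -17.7 0 0 0;1 0.4 -21.4 -17.7 0 0 0'
python3 - <<'E'
from h import *
S=telemetry.get_state(); print(S['t'],S['eef_pos'])
f=grab_frame('top');save(f,'t2.png',(260,155,370,250),5)
E
```

```text
t: 7.08
eef_pos: [0.4693, -0.2222, 0.0978]
ee_rot: [3.137, 0.001, -1.645]
force: [-0.2, 0.6, 0.8]
width: 0.0873
7.075 [ 0.46933438 -0.22218085  0.09782561]
```

View pics/t2.png

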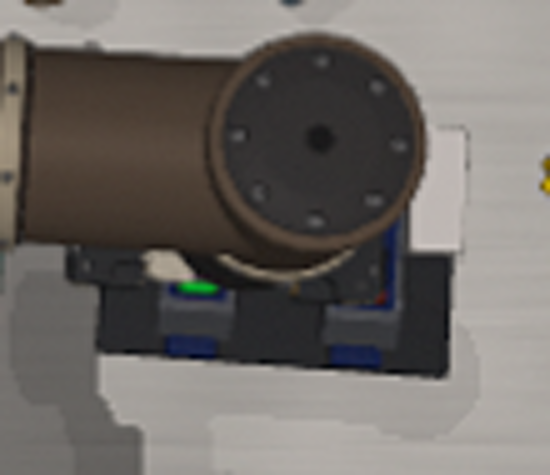

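The arm hides most of the pack, and what shows of the nose (198,320) agrees with the estimate. I'll go down, watching the force.

```bash
python3 -m inch '1 0.2 0 -3 0 0 0;1 0.2 0 -5.5 0 0 0;1 0.2 0 -6.8 0 0 0;1 0.2 0 -7.3 0 0 0;1 0.2 0 -7.4 0 0 0;0.5 0.2 0 -7.4 0 0 0;0 0.2 0 -7.4 0 0 0;0 0.2 0 -7.4 0 0 0;0 0.2 0 -7.4 0 0 0' 30
```

```text
t: 8.25
eef_pos: [0.4725, -0.2227, 0.0274]
ee_rot: [3.14, -0.0, -1.645]
force: [-5.6, -7.0, -0.8]
width: 0.0532
```

```bash
python3 -m inch '1 0 0 0 0 0 0;1 0 0 -0.3 0 0 0;1 0 0 -0.5 0 0 0;1 0 0 -0.5 0 0 0' 30;  python3 -m inch '0 0 0 0 0 0 0;0 0 0 0 0 0 0;0 0 0 0 0 0 0;0 0 0 0 0 0 0'
```

```text
t: 8.75
eef_pos: [0.4725, -0.2222, 0.0232]
ee_rot: [3.14, 0.0, -1.645]
force: [-3.8, 3.9, -0.2]
width: 0.0855
t: 9.25
eef_pos: [0.4725, -0.2226, 0.0238]
ee_rot: [3.14, -0.0, -1.645]
force: [-3.3, -2.7, 0.1]
width: 0.053
```

```bash
python3 -m inch '0 0 0 1 0 0 0;0 0 0 3 0 0 0;0 0 0 6 0 0 0;0 0 0 9 0 0 0;0 0.5 4 10 0 0 0;0 1 9 10 0 0 0;0 2 14.5 10 0 0 0;0 2.7 20 8 0 0 0;0 3.3 23.8 5 0 0 0;0 3.3 23.8 1 0 0 0;0 3.3 23.8 0 0 0 0;0 3.3 23.8 0 0 0 0'
python3 - <<'E'
from h import *
S=telemetry.get_state(); print(S['t'],S['eef_pos'],S['force'],S['moment'])
f=grab_frame('scene');save(f,'s3.png',(130,90,350,260),3.6)
E
```

```text
t: 10.75
eef_pos: [0.506, 0.0153, 0.0243]
ee_rot: [3.141, -0.0, -1.644]
force: [0.1, -0.6, -2.7]
width: 0.0517
10.75 [0.50602895 0.01531155 0.02434833] [ 0.09413359 -0.61350596 -2.71710637] [-0.04761833 -0.05883584 -0.0308151 ]
```

View pics/s3.png

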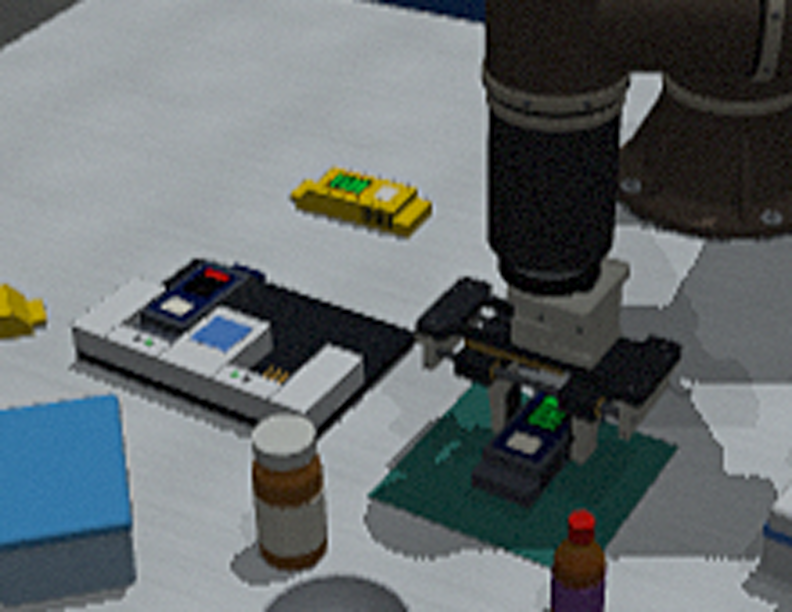

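The pack is held level over the mat, and the low pack is still in the charger. Now I'll lay it down.

```bash
python3 -m inch '0 0 0 -0.8 0 0 0;0 0 0 -1.3 0 0 0;0 0 0 -1.6 0 0 0;0 0 0 -1.65 0 0 0;0 0 0 -1.65 0 0 0'
```

```text
t: 11.42
eef_pos: [0.5066, 0.0154, 0.0085]
ee_rot: [-3.141, 0.0, -1.645]
force: [-0.7, -0.6, -3.2]
width: 0.0515
```

```bash
python3 -m inch '0 0 0 -0.1 0 0 0;0.4 0 0 -0.1 0 0 0;1 0 0 -0.1 0 0 0;1 0 0 -0.1 0 0 0;1 0 0 2 0 0 0;1 0 0 6 0 0 0;1 -4 3 11 0 0 0;1 -9 5 15 0 0 0;1 -9 10 20 0 0 0;1 -9 15 20 0 0 0;1 -9 20 20 0 0 0'
cat > pk.py <<'E'
from fit import *
M={'pack_full':(0,0,.002),'pack_full_tongue':(-.079,0,.0085),'pack_full_tail':(.065,0,.010)}
p0=[.52,.015,-.075]
O=obs(M,3,25,p0=p0);p,r=fit(O,p0);print(p.round(4))
for o,x in zip(O,r): print(o[1],o[2],x.round(1))
S=telemetry.get_state(); print(S['t'],S['eef_pos'])
t=[]
for cam in('top','scene'):
    f=grab_frame(cam);c=proj(f,T(p,(0,0,.02)))[0].astype(int);s=7
    im=cv2.resize(f['pixels'][:,:,::-1],None,fx=s,fy=s,interpolation=cv2.INTER_CUBIC)
    for z,x0,x1 in((.03,-.049,.049),(.002,-.065,.065)):
        q=T(p,[(x0,-.026,z),(x1,-.026,z),(x1,.026,z),(x0,.026,z)]);cv2.polylines(im,[((proj(f,q)+.5)*s).astype(int)],True,(0,255,255) if z>.01 else (255,0,255),1)
    t.append(im[(c[1]-32)*s:(c[1]+32)*s,(c[0]-28)*s:(c[0]+28)*s])
cv2.imwrite('pics/pk.png',np.hstack(t))
E
python3 pk.py
```

```text
t: 12.8
eef_pos: [0.4168, 0.218, 0.2107]
ee_rot: [-3.138, 0.004, -1.644]
force: [0.0, -0.7, -0.1]
width: 0.0876
[ 0.5145  0.019  -0.0763]
top pack_full [-2.2 -0.5]
top pack_full_tongue [1.1 0.3]
top pack_full_tail [ 2.4 -0.7]
scene pack_full [ 1.  -2.6]
scene pack_full_tongue [-2.5 -0.7]
scene pack_full_tail [-2.1  0.1]
top pack_full [-2.5  2.9]
top pack_full_tongue [ 0.8 -1.2]
top pack_full_tail [2.4 1. ]
scene pack_full [2.1 2.3]
scene pack_full_tongue [-0.6 -0.2]
scene pack_full_tail [0.3 0.7]
top pack_full [-3.   0.3]
top pack_full_tongue [-1.7 -0.9]
top pack_full_tail [ 3.9 -0.8]
scene pack_full [-0.5 -3.5]
scene pack_full_tongue [ 0.9 -0.4]
scene pack_full_tail [1.7 0.4]
14.0 [0.41658105 0.21539767 0.20852624]
```

View pics/pk.png

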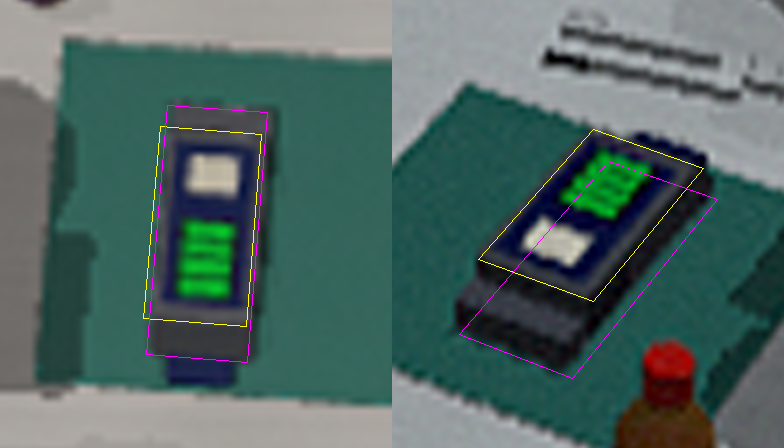

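Run:
```python
import un; from un import *
p=[.5145,.019,-.0763]
C={c:proj(F[c],T(p,(0,0,.02)))[0].astype(int) for c in F}
t=lambda x,y:('top',(C['top'][0]-28+x/7-.5,C['top'][1]-32+y/7-.5))
s=lambda x,y:('scene',(C['scene'][0]-28+(x-392)/7-.5,C['scene'][1]-32+y/7-.5))
D=[(t(222,104),(.065,None,.018)),(t(201,385),(-.079,0,.013)),(s(572,362),(.065,.026,.002)),(s(458,322),(.065,-.026,.002)),(s(458,300),(.065,-.026,.018))]
for (c,l),m in D:
    w=atz(F[c],l,m[2]);d=w[:2]-[.5145,.015];co,si=np.cos(-.0744),np.sin(-.0744)
    print(c,m,'origin offset x',(co*d[0]+si*d[1]-m[0]).round(4),'y',(-si*d[0]+co*d[1]-(m[1] or 0)).round(4))
```

```text
top (0.065, None, 0.018) origin offset x -0.0002 y 0.0004
top (-0.079, 0, 0.013) origin offset x -0.0005 y -0.0002
scene (0.065, 0.026, 0.002) origin offset x -0.0086 y -0.0008
scene (0.065, -0.026, 0.002) origin offset x -0.0066 y -0.0002
scene (0.065, -0.026, 0.018) origin offset x -0.0024 y 0.0022
```

```bash
python3 -m inch '1 4 -6 -2 0 0 0;1 8 -11 -4 0 0 0;1 11 -16 -8 0 0 0;1 12.45 -20.25 -12 0 0 0;1 12.45 -20.25 -16 0 0 0;1 12.45 -20.25 -18.5 0 0 0;1 12.45 -20.25 -19.7 0 0 0;1 12.45 -20.25 -20.2 0 0 0;1 12.45 -20.25 -20.2 0 0 0;0 12.45 -20.25 -20.2 0 0 0;0 12.45 -20.25 -20.2 0 0 0;0 12.45 -20.25 -20.2 0 0 0' 35
```

```text
t: 15.7
eef_pos: [0.5413, 0.0131, 0.007]
ee_rot: [-3.14, 0.001, -1.644]
force: [0.2, 0.1, -0.4]
width: 0.0629
```

```bash
python3 -m inch '0 0 0 0 0 0 0;0 0 0 0.3 0 0 0;0 0 0 2 0 0 0;0 0 0 5 0 0 0;0 0 0 9 0 0 0;0 -1 5 14 0 0 -1;0 -2 10 19.5 0 0 -2;0 -3 15 21 0 0 -3.2;0 -3 15 21 0 0 -3.2;0 -3 15 21 0 0 -3.2'
python3 -c "
import numpy as np
from scipy.spatial.transform import Rotation as R
uy=np.array([.1286,.9917,0])
print(-13*uy)"
```

```text
t: 16.95
eef_pos: [0.5107, 0.1634, 0.2168]
ee_rot: [-3.141, 0.0, -1.699]
force: [-0.6, -0.2, -3.1]
width: 0.0517
[ -1.6718 -12.8921  -0.    ]
```

```bash
python3 -m inch '0 -0.6 5 0 -0.5 -4 0;0 -1.2 10 0 -1.1 -8.5 0;0 -1.9 14.25 -1 -1.67 -12.9 0;0 -1.9 14.25 -1.7 -1.67 -12.9 0;0 -1.9 14.25 -1.7 -1.67 -12.9 0;0 -1.9 14.25 -1.7 -1.67 -12.9 0'
cat > ov.py <<'E'
# overlay pack (from TCP pose, grasp offset) on both cameras
import sys; from fit import *
from scipy.spatial.transform import Rotation as Ro
S=telemetry.get_state();u=[.4462,.3118,-.129];gx=.0273;gz=.005
Rt=Ro.from_euler('xyz',S['ee_rot']).as_matrix()
A=np.c_[-Rt[:,1],Rt[:,0],-Rt[:,2]]
if A[0,0]<0: A=A@np.diag([-1,-1,1])
org=np.array(S['eef_pos'])-A@[gx,0,gz]
Ub=Ro.from_euler('z',u[2]).as_matrix(); B=np.array([u[0],u[1],.1])
loc=lambda x:Ub.T@(org+A@x-B)
print('t',round(S['t'],2),'force',np.round(S['force'],1),'w',round(S['width'],4),'tongue',(loc([-.079,0,.0065])*1e3).round(1),'origin',(loc([0,0,0])*1e3).round(1),'tail bottom',(loc([.065,0,0])*1e3).round(1),'tilt',np.degrees(np.arccos(A[2,2])).round(1),'yaw rel',np.degrees(np.arctan2(*(Ub.T@A)[[1,0],0])).round(1))
if len(sys.argv)>1:
    t=[]
    for cam,b in(('top',[100,160,180,250]),('scene',[345,140,445,240])):
        f=grab_frame(cam);s=5;im=cv2.resize(f['pixels'][:,:,::-1],None,fx=s,fy=s,interpolation=cv2.INTER_CUBIC)
        for z,x0,x1 in((.028,-.049,.049),(0,-.065,.065)):
            q=org+np.array([(x0,-.026,z),(x1,-.026,z),(x1,.026,z),(x0,.026,z)])@A.T
            cv2.polylines(im,[((proj(f,q)+.5)*s).astype(int)],True,(0,255,255),1)
        o=im[b[1]*s:b[3]*s,b[0]*s:b[2]*s];t.append(cv2.resize(o,None,fx=500/o.shape[0],fy=500/o.shape[0]))
    o=np.hstack(t);k=min(1,800/o.shape[1]);cv2.imwrite('pics/'+sys.argv[1],cv2.resize(cv2.convertScaleAbs(o,alpha=1.4,beta=10),None,fx=k,fy=k))
E
python3 ov.py ov1.png
```

```text
t: 17.7
eef_pos: [0.4923, 0.3045, 0.1996]
ee_rot: [-2.915, -0.0, -1.701]
force: [0.4, 0.4, -2.4]
width: 0.0521
t 17.7 force [ 0.4  0.4 -2.4] w 0.0521 tongue [-57.2  -1.2  77.2] origin [21.2 -1.3 88.6] tail bottom [ 84.5  -1.3 103.2] tilt 13.0 yaw rel -0.1
```

View pics/ov1.png

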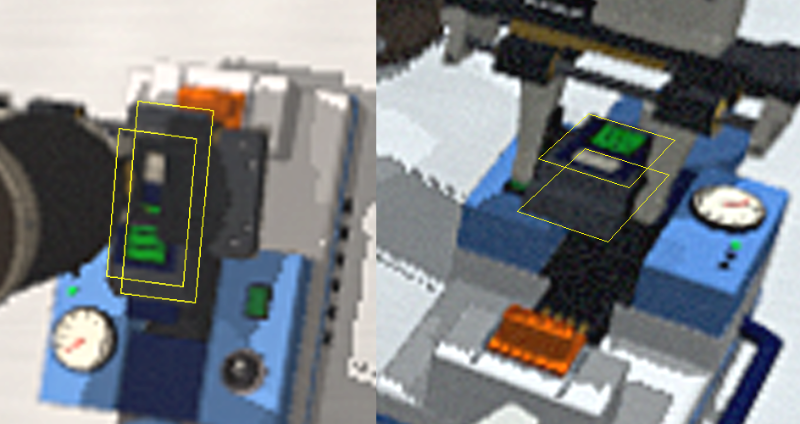

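```bash
python3 -m inch '0 0.12 0.12 -1.5 0 0 0;0 0.12 0.12 -3.5 0 0 0;0 0.12 0.12 -5 0 0 0;0 0.12 0.12 -5.8 0 0 0;0 0.12 0.12 -6.2 0 0 0;0 0.12 0.12 -6.2 0 0 0'; python3 ov.py
```

```text
t: 18.55
eef_pos: [0.4938, 0.3061, 0.138]
ee_rot: [-2.914, 0.001, -1.701]
force: [0.4, -0.1, -3.5]
width: 0.052
t 18.55 force [ 0.4 -0.1 -3.5] w 0.052 tongue [-56.    0.6  15.5] origin [22.5  0.5 27. ] tail bottom [85.8  0.4 41.6] tilt 13.0 yaw rel -0.1
```

```bash
python3 -m inch '0 0 0 -0.4 0 0 0;0 0 0 -0.8 0 0 0;0 0 0 -0.9 0 0 0;0 0 0 -0.9 0 0 0'; python3 ov.py; python3 -m inch '0 0 0 -0.15 0 0 0;0 0 0 -0.3 0 0 0;0 0 0 -0.3 0 0 0'; python3 ov.py
```

```text
t: 19.05
eef_pos: [0.4938, 0.3061, 0.1289]
ee_rot: [-2.914, 0.0, -1.701]
force: [0.1, -0.2, -1.8]
width: 0.0517
t 19.05 force [ 0.1 -0.2 -1.8] w 0.0517 tongue [-56.    0.6   6.4] origin [22.5  0.5 17.9] tail bottom [85.8  0.4 32.6] tilt 13.0 yaw rel -0.1
t: 19.42
eef_pos: [0.4942, 0.3064, 0.1265]
ee_rot: [-2.913, 0.001, -1.7]
force: [2.5, -1.5, 1.7]
width: 0.0516
t 19.43 force [ 2.5 -1.5  1.7] w 0.0516 tongue [-55.6   0.9   4. ] origin [22.8  0.8 15.5] tail bottom [86.2  0.8 30.2] tilt 13.1 yaw rel -0.1
```

```bash
python3 -m inch '0 0 0 0.22 0 0 0;0 0 0 0.22 0 0 0;0 -0.5 0.06 0.22 0 0 0;0 -1.0 0.13 0.22 0 0 0;0 -1.5 0.19 0.22 0 0 0;0 -1.8 0.23 0.22 0 0 0;0 -1.8 0.23 0.22 0 0 0;0 -1.8 0.23 0.22 0 0 0'; python3 ov.py
```

```text
t: 20.42
eef_pos: [0.4763, 0.3088, 0.1288]
ee_rot: [-2.913, 0.001, -1.7]
force: [0.4, -0.6, -3.7]
width: 0.0514
t 20.43 force [ 0.4 -0.6 -3.7] w 0.0514 tongue [-73.7   0.9   6.2] origin [ 4.7  0.9 17.7] tail bottom [68.1  0.8 32.5] tilt 13.1 yaw rel -0.1
```

```bash
python3 -m inch '0 -0.25 0.03 0 0 0 0;0 -0.53 0.07 0 0 0 0;0 -0.53 0.07 0 0 0 0;0 -0.53 0.07 0 0 0 0'; python3 ov.py ov2.png
```

```text
t: 20.92
eef_pos: [0.471, 0.3095, 0.1289]
ee_rot: [-2.913, 0.001, -1.7]
force: [0.1, -0.4, -3.6]
width: 0.0517
t 20.93 force [ 0.1 -0.4 -3.6] w 0.0517 tongue [-79.    1.    6.3] origin [-0.6  0.9 17.8] tail bottom [62.7  0.9 32.5] tilt 13.1 yaw rel -0.0
```

View pics/ov2.png

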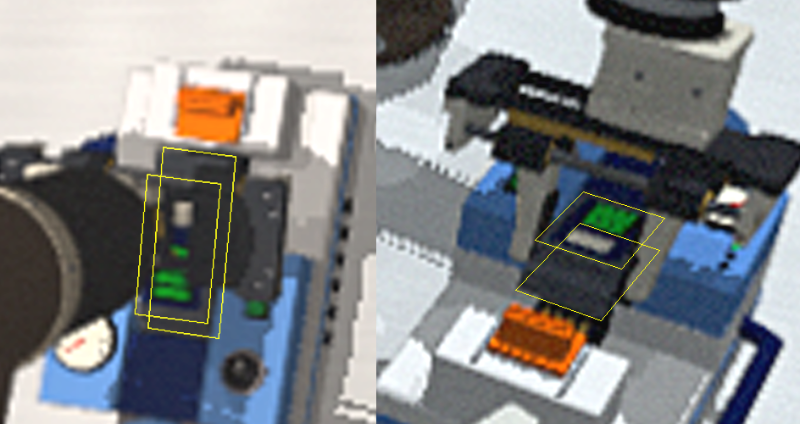

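The hooked view shows the tongue end at the hood (175,335 in the top view). Contact with the floor came at the predicted height, so I'll swing down slowly.

```bash
python3 -m inch '0 0.06 -0.05 -0.36 0.25 2 0;0 0.12 -0.1 -0.73 0.5 4 0;0 0.15 -0.1 -1.0 0.7 5.5 0;0 0.19 -0.1 -1.28 0.9 6.95 0;0 0.2 -0.11 -1.55 1.1 8.4 0;0 0.22 -0.11 -1.83 1.29 9.9 0;0 0.22 -0.11 -1.83 1.29 9.9 0;0 0.22 -0.11 -1.83 1.29 9.9 0'; python3 ov.py
```

```text
t: 22.02
eef_pos: [0.4732, 0.3083, 0.1105]
ee_rot: [-3.087, 0.001, -1.701]
force: [0.7, -0.8, -2.4]
width: 0.0519
t 22.02 force [ 0.7 -0.8 -2.4] w 0.0519 tongue [-79.    0.1   6.2] origin [ 0.3 -0.   4. ] tail bottom [65.2 -0.1  7.6] tilt 3.1 yaw rel -0.1
```

```bash
for i in 1 2; do python3 -m inch '0 0.1 -0.01 0 0 0 0;0 0.2 -0.03 0 0 0 0;0 0.2 -0.03 0 0 0 0'>/dev/null; python3 ov.py;done
```

```text
t 22.4 force [-0.1  0.2 -3.1] w 0.0517 tongue [-76.9   0.1   6.3] origin [2.3 0.  4.1] tail bottom [67.2 -0.1  7.7] tilt 3.1 yaw rel -0.1
t 22.77 force [-0.7 -0.7 -2.7] w 0.0518 tongue [-74.9   0.    6.3] origin [ 4.4 -0.   4.1] tail bottom [69.3 -0.1  7.6] tilt 3.1 yaw rel -0.1
```

```bash
for i in 1 2; do python3 -m inch '0 0.05 -0.01 0 0 0 0;0 0.15 -0.02 0 0 0 0;0 0.15 -0.02 0 0 0 0'>/dev/null; python3 ov.py;done
```

```text
t 23.15 force [-8.   0.5  1. ] w 0.052 tongue [-74.4  -0.1   6.4] origin [ 4.8 -0.2  4.1] tail bottom [69.7 -0.2  7.5] tilt 3.1 yaw rel -0.1
t 23.52 force [-11.7   3.2   4.1] w 0.0513 tongue [-74.4  -0.1   6.6] origin [ 4.9 -0.2  4.2] tail bottom [69.8 -0.3  7.5] tilt 2.9 yaw rel -0.1
```

```bash
python3 -m inch '0 -0.2 0.03 0 0 0 0;0 -0.33 0.05 0 0 0 0;0 -0.33 0.05 0 0 0 0;0 -0.33 0.05 -0.2 0.13 1 0;0 -0.33 0.05 -0.38 0.26 2 0;0 -0.33 0.05 -0.53 0.36 2.8 0;0 -0.33 0.05 -0.53 0.36 2.8 0'; python3 ov.py
```

```text
t: 24.4
eef_pos: [0.475, 0.3081, 0.1053]
ee_rot: [-3.14, 0.001, -1.701]
force: [0.2, -0.2, -2.0]
width: 0.0516
t 24.4 force [ 0.2 -0.2 -2. ] w 0.0516 tongue [-77.3   0.2   6.6] origin [1.7 0.1 0.3] tail bottom [66.7 -0.   0.4] tilt 0.1 yaw rel -0.1
```

```bash
python3 -m inch '0 0 0 -0.05 0 0 0;0 0 0 -0.08 0 0 0;0 0 0 -0.08 0 0 0'; python3 ov.py
```

```text
t: 24.78
eef_pos: [0.475, 0.3081, 0.1053]
ee_rot: [-3.139, 0.001, -1.701]
force: [-3.7, -0.7, 4.9]
width: 0.0518
t 24.77 force [-3.7 -0.7  4.9] w 0.0518 tongue [-77.3   0.1   6.5] origin [1.8 0.1 0.2] tail bottom [66.8 -0.   0.4] tilt 0.1 yaw rel -0.1
```

```bash
python3 -m inch '0.68 0 0 0 0 0 0;0.72 0 0 0 0 0 0;0.75 0 0 0 0 0 0;0.75 0 0 0 0 0 0;0.75 0 0 2 0 0 0;0.75 0 0 5 0 0 0;0.75 3 -4 10 0 0 0;0.3 6 -9 12 0 0 0;0 9 -15 12 0 0 0;0 9 -20 12 0 0 0;0 9 -20 12 0 0 0'
cat > ck.py <<'E'
import sys;from fit import *
S=telemetry.get_state();print(S['t'],S['force'])
u=[.4462,.3118,-.129];t=[]
def L(w): c,s=np.cos(u[2]),np.sin(u[2]);d=w[:2]-u[:2];return np.array([c*d[0]+s*d[1],-s*d[0]+c*d[1]])*1e3
for cam,b in(('top',[110,160,170,250]),('scene',[345,155,425,245])):
    f=grab_frame(cam);s=6
    for n,z in(('lock_grip',.136),('pack_full',.1),('pack_full_tail',.108)):
        for r in pinpoint(cam,n):
            l=L(atz(f,r['location'],z))
            if abs(l[0])<150 and abs(l[1])<60: print(cam,n,l.round(1),round(r['p'],2))
    m=cv2.inRange(cv2.cvtColor(f['pixels'],cv2.COLOR_RGB2HSV),(5,180,60),(16,255,255));m[:b[1]]=0;m[b[3]:]=0;m[:,:b[0]]=0;m[:,b[2]:]=0
    y,x=np.nonzero(m); print(cam,'orange',len(x),L(atz(f,(x.mean(),y.mean()),.136)).round(1))
    im=cv2.resize(f['pixels'][:,:,::-1],None,fx=s,fy=s,interpolation=cv2.INTER_CUBIC)
    for q in ([(-.049,-.026,.128),(.049,-.026,.128),(.049,.026,.128),(-.049,.026,.128)],[(.049,-.026,.116),(.065,-.026,.116),(.065,.026,.116),(.049,.026,.116)]):
        if len(sys.argv)>2: cv2.polylines(im,[((proj(f,T(u,q))+.5)*s).astype(int)],True,(0,255,255),1)
    t.append(im[b[1]*s:b[3]*s,b[0]*s:b[2]*s])
o=cv2.convertScaleAbs(np.hstack(t),alpha=1.5,beta=10);k=min(1,800/o.shape[1],600/o.shape[0]);cv2.imwrite('pics/'+sys.argv[1],cv2.resize(o,None,fx=k,fy=k))
E
python3 ck.py ck1.png 1
```

```text
t: 26.15
eef_pos: [0.5651, 0.1045, 0.2253]
ee_rot: [-3.139, 0.001, -1.706]
force: [-0.7, 0.9, -0.9]
width: 0.031
26.15 [-0.70422222  0.85755677 -0.85258155]
top lock_grip [91.2 -0.6] 0.5
top pack_full [ 0.3 -2.5] 0.87
top pack_full_tail [63.8  1.1] 0.86
top orange 136 [89.4 -3.5]
scene lock_grip [95.1 -1.6] 0.47
scene pack_full [13.8 -5.8] 0.68
scene pack_full_tail [57. -3.] 0.62
scene orange 222 [103.9   3.2]
```

View pics/ck1.png

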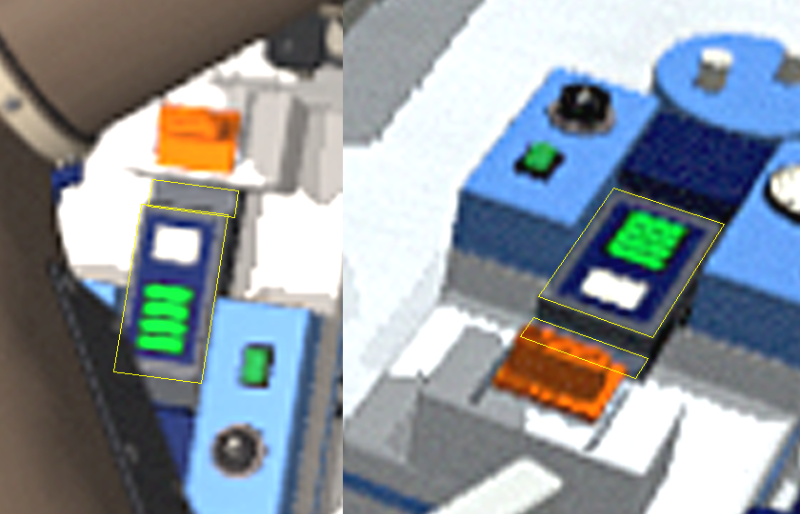

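Run:
```python
from h import *
for c in('top','scene'):
    f=grab_frame(c)
    for r in pinpoint(c,'spray_bottle')[:2]: print(c,r['p'],atz(f,r['location'],0).round(3))
    for r in regions_of(c,'spray_bottle')[:1]:
        b=r['bbox'];print(b,[atz(f,p,.19).round(3) for p in((b[0],b[1]),(b[0],b[3]),(b[2],b[3]),(b[2],b[1]))])
```

```text
[137.6, 178.7, 152.9, 189.5] [array([0.543, 0.302, 0.19 ]), array([0.508, 0.3  , 0.19 ]), array([0.508, 0.251, 0.19 ]), array([0.542, 0.252, 0.19 ])]
scene 0.7 [0.207 0.315 0.   ]
scene 0.65 [0.719 0.3   0.   ]
[341.7, 234.0, 381.7, 321.2] [array([0.703, 0.241, 0.19 ]), array([0.92 , 0.308, 0.19 ]), array([0.889, 0.37 , 0.19 ]), array([0.665, 0.318, 0.19 ])]
```

```bash
python3 -m inch '0 0.5 5 0 0 0 0;0 1 10 0 0 0 0;0 1.5 15 0 0 0 0;0 1.5 19 -1 0 0 0.3;0 1.5 19 -4 0 0 0.3;0 1.5 19 -7 0 0 0.3;0 1.5 19 -9 0 0 0.3;0 1.5 19 -9.4 0 0 0.3;0 1.5 19 -9.4 0 0 0.3'; python3 -c "
from h import *
print(telemetry.get_state()['force'])"
```

```text
t: 27.98
eef_pos: [0.5802, 0.2984, 0.1317]
ee_rot: [-3.139, 0.001, -1.695]
force: [0.7, 0.3, -0.4]
width: 0.0002
[ 0.69297033  0.34216372 -0.41395275]
```

```bash
python3 -m inch '0 0 -0.4 0 0 0 0;0 -0.5 -0.34 0 0 0 0;0 -1 -0.27 0 0 0 0;0 -1.5 -0.2 0 0 0 0;0 -2 -0.14 0 0 0 0;0 -2.5 -0.08 0 0 0 0;0 -2.5 -0.08 0 0 0 0'; python3 -m inch '0 -0.25 0.03 0 0 0 0;0 -0.5 0.06 0 0 0 0;0 -0.5 0.06 0 0 0 0';python3 -m inch '0 -0.25 0.03 0 0 0 0;0 -0.5 0.06 0 0 0 0;0 -0.5 0.06 0 0 0 0'
```

```text
t: 28.85
eef_pos: [0.5549, 0.2978, 0.1318]
ee_rot: [-3.139, 0.001, -1.695]
force: [0.2, -0.5, 0.1]
width: 0.0005
t: 29.22
eef_pos: [0.5498, 0.2984, 0.1318]
ee_rot: [-3.139, 0.001, -1.695]
force: [0.5, -0.4, -0.7]
width: -0.0001
t: 29.6
eef_pos: [0.5445, 0.2991, 0.1318]
ee_rot: [-3.139, 0.001, -1.695]
force: [0.5, 1.3, -0.8]
width: 0.0001
```

```bash
for i in 1 2 3; do python3 -m inch '0 -0.25 0.03 0 0 0 0;0 -0.4 0.05 0 0 0 0;0 -0.4 0.05 0 0 0 0'|sed -n '2p;4p';done; python3 ck.py tmp.png
```

```text
eef_pos: [0.5417, 0.2995, 0.1319]
force: [8.7, -1.4, -2.8]
eef_pos: [0.5414, 0.2997, 0.1322]
force: [21.8, -4.8, -11.7]
eef_pos: [0.5413, 0.2997, 0.1323]
force: [23.3, -5.5, -13.5]
30.725 [ 23.34387391  -5.54126115 -13.46170676]
top lock_grip [72.3 -2.8] 0.37
top pack_full [ 1.5 -6.4] 0.87
top orange 53 [60.9 -7.4]
scene lock_grip [87.9  3. ] 0.53
scene pack_full [14.7  7.9] 0.62
scene pack_full_tail [65.7 -2.6] 0.44
scene orange 55 [87.5 18.8]
```

```bash
python3 -m inch '0 0.8 -0.1 0 0 0 0;0 1.5 -0.2 0 0 0 0;0 1.5 -0.2 0 0 0 0;0 1.5 -0.2 3 0 0 0;0 1.5 -0.2 8 0 0 0;0 1.5 -5 11 0 0 0;0 1.5 -11 11 0 0 0;0 0 -17 11 0 0 0;0 -3 -23 11 0 0 0;0 -3 -29 11 0 0 0;0 -3 -34 11 0 0 0;0 -3 -34 11 0 0 0'; python3 ck.py ck2.png 1
```

```text
t: 32.62
eef_pos: [0.5104, -0.0428, 0.2426]
ee_rot: [-3.126, 0.003, -1.698]
force: [0.9, 0.3, -0.0]
width: 0.0001
32.625 [ 0.88965595  0.31859209 -0.04342741]
top orange 0 [nan nan]
scene lock_grip [85.2  0.2] 0.7
scene pack_full [26.8  2.9] 0.81
scene pack_full [-5.3 -1.8] 0.46
scene pack_full_tail [58.2  2.4] 0.97
scene orange 223 [85.3  3.6]ck.py:12: RuntimeWarning: Mean of empty slice.
  y,x=np.nonzero(m); print(cam,'orange',len(x),L(atz(f,(x.mean(),y.mean()),.136)).round(1))
  ret = ret.dtype.type(ret / rcount)
```

View pics/ck2.png

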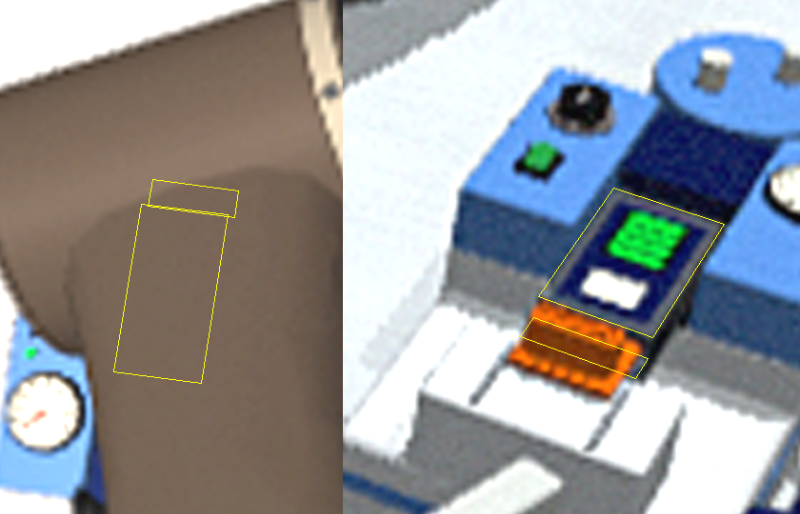

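```bash
python3 -c "
from h import *
arm.job_done();print(telemetry.get_state()['t'])"
```

```text
the job is handed in; nothing more can be done
the job is handed in; nothing more can be done
```

The charged pack is in the suction unit's bay with the lock slid over its tail, and I handed the job in shortly after 32.6 s. No verdict was reported.

I lifted the pack from the charger, laid it on the mat and took it again by the tail half. I hooked the tongue under the hood at 13° and swung the tail down slowly while gripped. The lock was then pushed with closed fingers.

- **Pack position:** Lowering the pack ended with contact at the floor height. I centred it by touching the wall behind the tail and backing off 3.3 mm. The last scene picture shows it flat and in place.
- **Lock:** The push ended at a firm stop of about 23 N. The scene picture shows the orange ridge moved about 18.6 mm; I could not confirm this in the top view because the arm was in the way.
- **Disagreements:** The two cameras differed by several mm on the pack's position along its length, and the wall contact showed my own estimate was about 1.6 mm off; I went by the contact. The network's scene-camera estimate for the seated pack was scattered by more than 10 mm, so I did not use it.
- **Other things on the worktop:** No unexpected contact was felt. I did not measure the low pack and the bottles again at the end; the low pack was last seen in its bay while I moved the charged pack to the mat.

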